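Roll a turned blank into the V-cradle and push it up to the stop

ROBOT

A 6-joint arm with a two-finger parallel gripper is mounted at the origin on the work surface. World frame = base frame: x ahead of the robot, y to its left, z up, the work surface at z = 0. Lengths are in mm, angles in degrees, forces in N, time in s.
With the tool pointing down it reaches from about 350 to 850 mm from the base axis. Payload 8.1 kg.
Tool frame: the origin (TCP) lies between the finger pads; the fingertips stand 11 mm ahead of it and the grasp point (between the pads) lies 8 mm behind it; z points along the fingers, y is the line along which they close (so a half turn about z gives the same grasp; the last joint's range is limited). The gripper opens to 85 mm and grips with 20 to 120 N. Pads are 22 mm wide; open, the fingers measure 114 mm over their backs; the gripper's body (76 mm by 85 mm) begins 54 mm behind the grasp point. The pads swing forward as they close: fully open they stand 13 mm farther back than shut.
Start: joints at [63.461, 7.471, 85.268, -0, 87.261, -4.893], TCP at [221.305, 557.7, 242.292] pointing down, gripper open.
Joint ranges: [-169.43, 169.43], [-51.17, 129.36], [1.28, 143.12], [-76.62, 256.62], [0, 156.53], [-152.29, 152.29]. Speed limits (degrees/s): [136.94, 136.94, 159.86, 180, 180, 180].

INTERFACE

Orientations are given as [roll, pitch, yaw] about the fixed x, y, z axes, in that order (R = Rz(yaw) Ry(pitch) Rx(roll)).
In Python, from bench import r, snapshot, get_calibration gives the robot as it stands.
- The arm moves only by the tool step_arm, never from a script. Its argument "rows" is a list of rows, each a list of 2 entries, a list of its own where there are three numbers: the shift along the tool's x, y, z in mm, then the turn about the tool's z in degrees. In form: [[[tx, ty, tz], yaw], ...]. A call has 1 to 12 rows; each row is the pose to reach, as a shift and turn from the pose commanded when the call began, along the tool's axes at that moment; what a row does not reach only later rows make up. A row lasts 1/10 s, in which the tool goes at most 50 mm and 8.59 degrees, less where a joint would pass 70% of its speed; a pose out of reach is approached as far as the arm can. A call with a gripper value outside its range is refused whole. "fingers" is the opening, from 0 (shut) to 1 (fully open), set as the call begins (left out, the last holds). The fingers move at their own pace and stop on an object; "squeeze" is the grip in N (left out, the last holds). Time passes only in rows, so rows that repeat a pose let the fingers close. It gives the time, the measured TCP pose, the force, the opening and the grip force at its end, in the units of the state.
- r.sense(): the state, without advancing time (a new reading comes with each control period).
- snapshot(name): name is "scene" or "side" or "wrist"; returns the picture (384x512x3 uint8, blue, green, red); there is no depth.
- get_calibration(name): a dict with "fovy" (degrees; the focal length in pixels is half the picture's height over the tangent of half this angle, whatever the lens; pixels are square), "cx", "cy" (the principal point, pixels), "dist" ([k1, k2, p1, p2, k3] as OpenCV has them; the pictures are not rectified), "eye" and "orientation" of the camera in the world. Camera axes: x right, y up, looking along -z (the intrinsics and any distortion apply to the point x, -y, -z); pixel columns grow to the right and rows downward; lengths in mm; the calibration is good to about 2 mm. A picture is of the moment at which its call begins: read the wrist's pose just before it. get_calibration takes no time and is no camera call; for the wrist camera it gives the pose at the moment of the call.
- r.hand_in(): hands the job in; it is judged then, once.
The state is a dict: "time": time; "joint_pos": joint angles; "qd": joint speeds; "joint_efforts": joint torques, N m; "tool_pos": TCP position; "tcp_rot": TCP orientation; "ft_force": force on the tool from outside, world axes, zero at the start; "wrist_torque": the same for the moment, N m; "finger_gap": finger opening in mm; "grip_force": force on a finger pad.
Only numpy, scipy, OpenCV 4.12 (cv2) and the standard library are available. Lean on these libraries where they do the work, as an engineer would, in place of code of your own. Each camera call takes 0.05 s, during which the arm holds its last target. There are 200 camera calls.

TASK

Roll the thick round wooden bar along the table and up the little ramp so that it drops into the V of the wooden cradle, then push it endways along the V until its end is against the cradle's stop. Only roll and push it with the fingers: do not lift or carry it, and leave everything else on the table where it stands. Finish clear of it.

Things in the scene. Friction and masses are not known exactly. Their poses are not given: they have to be found in the camera images.
- bar: the thick round bar of pale wood, loose, 44 mm in diameter and 150 mm long, 0.11 to 0.23 kg, lying on its side on the table in front of the cradle's ramp. Origin at its middle on its axis (22 mm above the table at the start). Its y axis runs along the bar; x and z turn with it as it rolls. Varnished and smooth: it rolls and slides easily (friction about 0.35) and stops within a few cm when let go on the level.
- cradle: fixed V-cradle of darker wood, 140 mm wide along y. Origin on the table below the V's bottom line, halfway along the V. x: level, the direction the bar rolls in; y along the V; z up. Ramp and V span y = -70 to 70 mm. V faces slope 35 degrees: the front one falls from the crest to x = 0 (1 mm high), the back one rises to 36 mm high at x = 50; rear end x = 67 mm.
- crest (a point): middle of the ramp's crest, 13 mm high, at x = -17, y = 0 mm in the cradle's frame (axes as the cradle's). The ramp rises from the table at x = -72 mm up to this crest; behind it the V begins. The bar starts parallel to the V within 7 degrees, its middle at x = -135 to -195 and y = 25 to 45 mm, so rolled straight in it clears the stop and sticks out at the open +y end.
- stop (a point): point on the stop's face, at x = 0, y = -70 mm in the cradle's frame, 28 mm above the table (axes as the cradle's). The stop is an upright plate across the -y end of the V, 14 mm thick (y = -84 to -70), 52 mm high, from x = -25 to 67 mm. The V's +y end is open, with no wall.
- seat (a point): where the bar's middle lies when it is seated in the V with its end against the stop: at x = 0, y = 5 mm, 27.9 mm above the table, in the cradle's frame and with its axes
- offcut: bystander: a short pale wooden cylinder standing on end behind the cradle, 44 mm in diameter, 48 mm high, origin under its centre
- jar: bystander: a white plastic paste jar, 56 mm in diameter, 72 mm high, origin under its centre, near the stop end
- stacker: bystander: a wooden stacking toy, 76 mm in diameter, 66 mm high, origin under its centre
- dowel: bystander: a thin wooden dowel lying on the table, 12 mm in diameter, 200 mm long
- truck: bystander: a toy tipper truck of yellow and blue plastic, 150 by 92 mm, 83 mm high, origin under its centre
- pencils: bystander: a green cup of pencils, 72 mm in diameter, 160 mm high with the pencils, origin under its centre
Not all that is in view belongs to the job. Of the things like the bar, leave any that is orange or turquoise; of the rest the larger one is meant.

How it is judged:
By the outcome, as a careful person would: the job done as asked, in the order asked, and still so for the second after the job is handed in, with the robot touching nothing.
It also fails if it takes over 48 s, if anything falls off the work surface, if the arm or the gripper's body presses on something with over 40 N, if the wrist force passes 120 N, or if a joint passes its speed limit or range.

## Working session

There is one attempt and no reset: what is moved stays moved. The work goes in short steps, Python scripts to look and compute and a tool call to move; the robot and the scene stay as the last step left them, time stands still between calls to the robot, and variables do not carry over. Pictures are saved under pics/ and viewed, at most 10 in all, crops included, and the job is handed in when it is done.

Besides the shell and the picture viewer there is one more tool, called by a JSON object that holds its "op" and its "data", one argument or row to a line. step_arm: Moves the arm, as the interface text tells. Its arguments: {"type":"object","properties":{"rows":{"type":"array"},"fingers":{"type":"number"},"squeeze":{"type":"number"}},"required":["rows"]}

```bash
mkdir -p pics; ls; cat > h.py <<'E'
import numpy as np, cv2, json
from bench import r, snapshot, get_calibration
from scipy.spatial.transform import Rotation as R
def rot(o):
    o=np.array(o,float)
    return o if o.shape==(3,3) else R.from_euler('xyz',o,degrees=True).as_matrix()
def K(c):
    f=192/np.tan(np.radians(c['fovy']/2)); return np.array([[f,0,c['cx']],[0,f,c['cy']],[0,0,1.]])
def ray(c,px):
    u=cv2.undistortPoints(np.array(px,float).reshape(-1,1,2),K(c),np.array(c['dist'],float)).reshape(-1,2)
    return np.c_[u[:,0],-u[:,1],-np.ones(len(u))]@rot(c['orientation']).T
def onplane(c,px,z):
    d=ray(c,px); e=np.array(c['eye'],float); return e+d*((z-e[2])/d[:,2])[:,None]
def proj(c,P):
    q=(np.array(P,float).reshape(-1,3)-c['eye'])@rot(c['orientation']); q[:,1:]*=-1
    return cv2.projectPoints(q,np.zeros(3),np.zeros(3),K(c),np.array(c['dist'],float))[0].reshape(-1,2)
E
python3 - <<'E'
from h import *
a=snapshot("scene");b=snapshot("side")
cv2.imwrite('pics/a.png',a);cv2.imwrite('pics/b.png',b)
for n in("scene","side"):
    c=get_calibration(n);print(n,c);json.dump({k:np.array(v).tolist() for k,v in c.items()},open(n+'.json','w'))
print(r.sense())
E
```

```text
pics
scene {'fovy': 48.33624516540704, 'cx': 253.39881498978013, 'cy': 186.55320788418655, 'dist': array([0.01831122, 0.        , 0.        , 0.        , 0.        ]), 'eye': array([ 937.97084077, -459.431977  ,  941.84828405]), 'orientation': array([34.53679208,  0.31333337, 38.34633993])}
side {'fovy': 57.677911539660855, 'cx': 254.87970928357177, 'cy': 196.2372231623358, 'dist': array([-0.03675912,  0.        ,  0.        ,  0.        ,  0.        ]), 'eye': array([544.59593509, 702.84875029, 875.13487267]), 'orientation': array([ 3.87758358e+01, -1.01703832e-01, -1.78621522e+02])}
{'time': 0.1, 'joint_pos': array([ 6.34593069e+01,  7.50998787e+00,  8.53242057e+01, -1.06659722e-03,
        8.72633199e+01, -4.89253337e+00]), 'qd': array([ 0.05781064, -0.156886  , -0.16102969,  0.00136056, -0.05039091,
        0.08459101]), 'joint_efforts': array([ 1.85690107e-03, -5.70961940e+01, -5.01937580e+01, -2.37501226e-04,
        8.31503829e-03,  8.18088006e-05]), 'tool_pos': array([221.1022064 , 557.24419046, 241.34642846]), 'tcp_rot': array([-1.79902751e+02, -7.25522413e-03,  1.58351886e+02]), 'ft_force': array([0.08449044, 0.26077493, 0.19741484]), 'wrist_torque': array([ 0.05159588, -0.00190064,  0.03698268]), 'grip_force': 0.0, 'finger_gap': 85.13508623388584}
```

View pics/a.png

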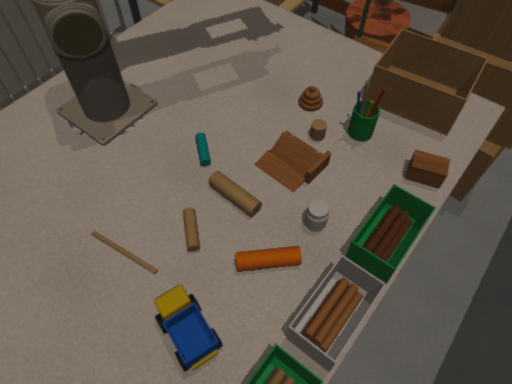

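View pics/b.png

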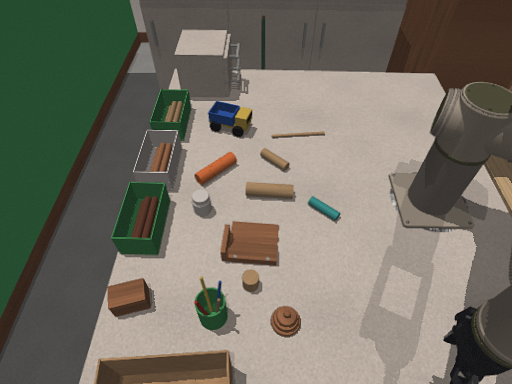

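The scene view shows four bar-like things: pale (234,193), small pale (191,229), orange (268,258) and turquoise (203,149). The larger pale one at (234,193), lying in front of the ramp (295,160), fits the description. I'll confirm it in an enlarged crop and measure.

```bash
python3 - <<'E'
from h import *
a=cv2.imread('pics/a.png');b=cv2.imread('pics/b.png')
A=cv2.resize(a[110:240,170:350],None,fx=4.2,fy=4.2,interpolation=3)[:300*2]
cv2.imwrite('pics/c.png',A)
B=cv2.resize(b[165:275,190:330],None,fx=5,fy=5,interpolation=3)
cv2.imwrite('pics/d.png',B)
ca=json.load(open('scene.json'));cb=json.load(open('side.json'))
for im,c,box in((a,ca,(165,170,270,220)),(b,cb,(240,175,300,203))):
    x0,y0,x1,y1=box
    hsv=cv2.cvtColor(im[y0:y1,x0:x1],cv2.COLOR_BGR2HSV)
    m=((hsv[...,1]>75)&(hsv[...,0]<25)).astype(np.uint8)
    n,l,s,ce=cv2.connectedComponentsWithStats(m);i=1+np.argmax(s[1:,4])
    pts=np.argwhere(l==i)[:,::-1]+[x0,y0]
    q=cv2.minAreaRect(pts.astype(np.float32));print(s[i],q)
    bx=cv2.boxPoints(q);e=sorted([(np.linalg.norm(bx[k]-bx[(k+1)%4]),k) for k in range(4)])
    mids=[(bx[k]+bx[(k+1)%4])/2 for _,k in e[:2]]
    P=onplane(c,mids,22);print(P,np.linalg.norm(P[0]-P[1]),P.mean(0))
E
```

```text
[ 44   1  53  45 980] ((234.3292694091797, 192.5365753173828), (59.20285415649414, 17.196475982666016), 37.30394744873047)
[[428.0364259   -5.7993406   22.        ]
 [595.38239856 -16.33753737  22.        ]] 167.67745273540208 [511.70941223 -11.06843898  22.        ]
[  6   7  47  16 622] ((269.0166015625, 189.74301147460938), (46.805912017822266, 13.327131271362305), 3.6913859844207764)
[[589.8203418  -14.38935644  22.        ]
 [440.98337275  -5.69098168  22.        ]] 149.09092890413044 [515.40185727 -10.04016906  22.        ]
```

View pics/c.png

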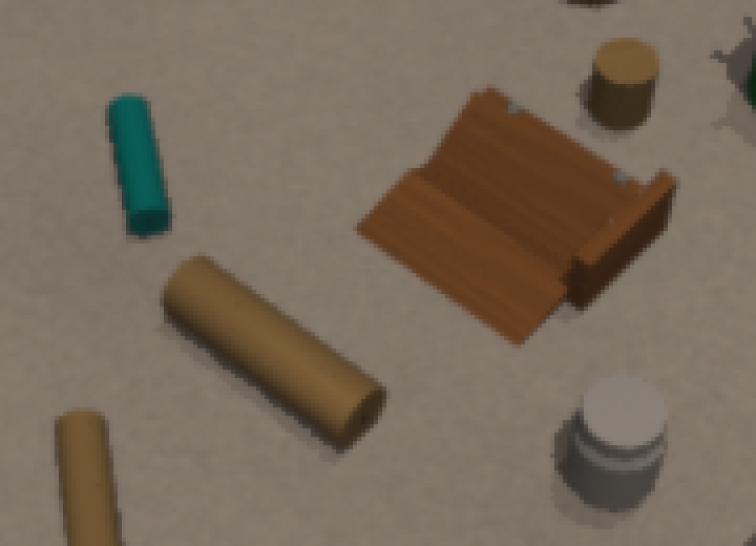

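View pics/d.png

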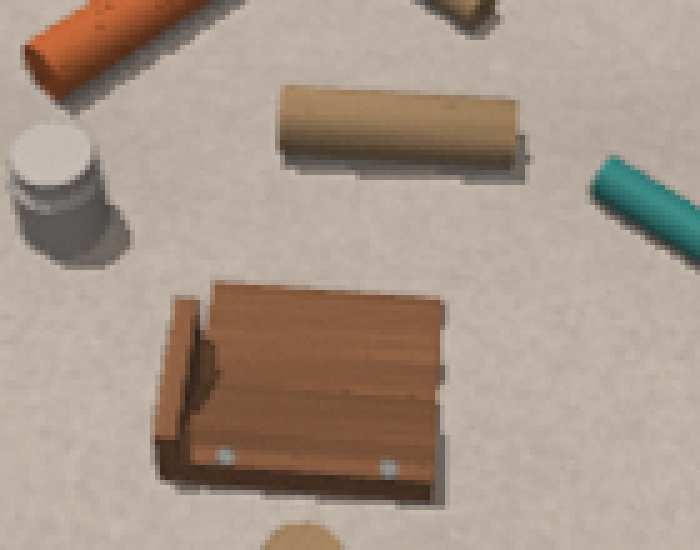

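Crop c shows the bar (pale, about 150 mm long) with ends at (180,275) and (365,420), parallel to the ramp foot, whose corners are at (358,230) and (520,343). Crop d shows the ramp foot from (213,282) to (442,299), with the stop on the left (world +x). The bar is confirmed. Next I'll fit the cradle frame.

```bash
python3 - <<'E'
from h import *
ca=json.load(open('scene.json'));cb=json.load(open('side.json'))
A=onplane(ca,[(170+358/4.2,110+230/4.2),(170+520/4.2,110+343/4.2)],0)
B=onplane(cb,[(190+442/5,165+299/5),(190+213/5,165+282/5)],0)
print(A,np.linalg.norm(A[0]-A[1]),B,np.linalg.norm(B[0]-B[1]))
L=(A[0]+B[0])/2;Rr=(A[1]+B[1])/2
ey=(L-Rr);ey/=np.linalg.norm(ey); ex=np.array([ey[1],-ey[0],0]); O=(L+Rr)/2+72*ex
print('O',O,'ex',ex,'ey',ey,np.degrees(np.arctan2(ex[1],ex[0])))
for n,p in dict(bar=(513.5,-10.5,22)).items(): d=np.array(p)-O;print(n,d@ex,d@ey)
print('bar axis ang to ey',np.degrees(np.arctan2(-9,149))-np.degrees(np.arctan2(-ey[1],-ey[0])))
# check with crest, stop outer top corners, V rear corners
for nm,c,x0,y0,s in(('c',ca,170,110,4.2),('d',cb,190,165,5)):
    pts=[(-17,70,13),(-25,-84,52),(67,-84,52),(67,70,0),(-72,70,0),(-25,-84,0)]
    print(nm,np.round((proj(c,[O+p[0]*ex+p[1]*ey+[0,0,p[2]] for p in pts])-[x0,y0])*s))
# bystanders rough on z
for n,c,px,z in(('jar',ca,(170+622/4.2,110+410/4.2),72),('off',ca,(170+625/4.2,110+60/4.2),48),('turq',ca,[(200,134),(206,164)],12),('small',ca,[(190,209),(193,248)],15),('stack',ca,(311,90),60)):
    print(n,onplane(c,px,z)[:,:2].round())
E
```

```text
[[ 4.90328635e+02  1.06347330e+02 -1.13686838e-13]
 [ 6.26157744e+02  9.89425210e+01  1.13686838e-13]] 136.03079752616313 [[ 4.86231462e+02  1.08877530e+02 -1.13686838e-13]
 [ 6.25378957e+02  9.99280976e+01  0.00000000e+00]] 139.4349941450461
O [ 5.61298848e+02  1.75396865e+02 -2.84217094e-14] ex [0.05937012 0.99823604 0.        ] ey [-9.98236039e-01  5.93701198e-02 -1.23813769e-15] 86.5963411618813
bar -188.40677307427543 36.677813719041424
bar axis ang to ey -0.0529603339232918
c [[410. 165.]
 [593. 261.]
 [681. 174.]
 [489. 107.]
 [355. 226.]
 [585. 309.]]
d [[438. 363.]
 [171. 295.]
 [148. 437.]
 [430. 504.]
 [440. 297.]
 [177. 345.]]
jar [[722.  55.]]
off [[565. 300.]]
turq [[302.  88.]
 [388.  18.]]
small [[ 455. -116.]
 [ 535. -192.]]
stack [[477. 390.]]
```

{"op": "step_arm", "data": {
  "rows": [
    [[-40, -38, 0], 6],
    [[-80, -76, 0], 12],
    [[-120, -114, 0], 18],
    [[-160, -152, 0], 24],
    [[-200, -190, 0], 30],
    [[-240, -228, 0], 36],
    [[-280, -267, 0], 42],
    [[-320, -305, 0], 48],
    [[-360, -343, 0], 54],
    [[-400, -381, 0], 60],
    [[-440, -419, 0], 66],
    [[-480, -457, 0], 71.7]
  ]
}}

```text
time: 1.3
tool_pos: [472.8, 10.8, 242.1]
tcp_rot: [180.0, -0.0, 86.4]
ft_force: [1.4, -0.0, 0.1]
finger_gap: 85.6
grip_force: 0.0
```

{"op": "step_arm", "data": {
  "rows": [
    [[0, 0, 0], 0],
    [[0, 0, 0], 0]
  ]
}}

```text
time: 1.5
tool_pos: [472.4, 11.7, 241.7]
tcp_rot: [-179.9, -0.0, 86.5]
ft_force: [-0.3, 0.5, -0.5]
finger_gap: 85.5
grip_force: 0.0
```

```bash
python3 - <<'E'
from h import *
s=r.sense();print(s['tool_pos'],s['tcp_rot'],s['time'])
c=get_calibration('wrist');a=snapshot('wrist');cv2.imwrite('pics/w.png',a)
json.dump({k:np.array(v).tolist() for k,v in c.items()},open('w.json','w'));print(c['eye'])
O=np.array([561.3,175.4,0]);ex=np.array([.0594,.99824,0]);ey=np.array([-.99824,.0594,0])
print(proj(c,[O+p[0]*ex+p[1]*ey+[0,0,p[2]] for p in [(-72,70,0),(-72,-70,0),(-17,70,13),(-188,112,44),(-188,-38,44)]]).round())
E
```

```text
[472.41071691  11.6804318  241.68087659] [-1.79918275e+02 -1.79966146e-02  8.64986135e+01] 1.5
[477.55963724  86.63102607 373.45434673]
[[261.  80.]
 [375.  81.]
 [262.  28.]
 [226. 181.]
 [351. 181.]]
```

View pics/w.png

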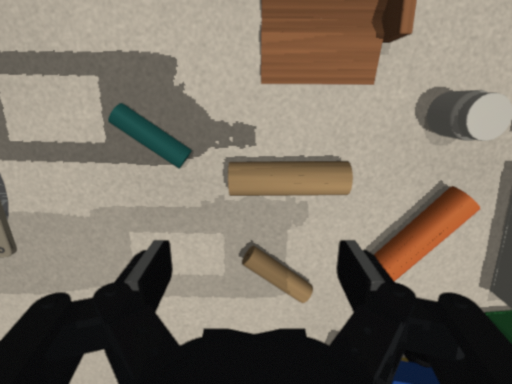

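The wrist view agrees with the model: ramp-foot corners at (262,83) and (375,83), bar from (228,178) to (352,178). The small pale bar's tip at (250,245) is clear of my approach. I'll move behind the bar and go down.

{"op": "step_arm", "data": {
  "rows": [
    [[-36, 21, 0], 0],
    [[-71, 42, 20], 0],
    [[-71, 42, 60], 0],
    [[-71, 42, 100], 0],
    [[-71, 42, 140], 0],
    [[-71, 42, 180], 0],
    [[-71, 42, 205], 0],
    [[-71, 42, 215], 0],
    [[-71, 42, 224], 0],
    [[-71, 42, 224], 0]
  ],
  "fingers": 1
}}

```text
time: 2.55
tool_pos: [510.4, -59.8, 18.3]
tcp_rot: [-180.0, -0.0, 86.7]
ft_force: [-1.3, 0.1, 0.7]
finger_gap: 85.5
grip_force: 0.0
```

```bash
cat >> h.py <<'E'
O=np.array([561.3,175.4,0]);ex=np.array([.0594,.99824,0]);ey=np.array([-.99824,.0594,0])
def cr(p): d=np.array(p)-O; return [round(float(d@ex),1),round(float(d@ey),1),round(float(p[2]),1)]
E
python3 - <<'E'
from h import *
s=r.sense();print(cr(s['tool_pos']),s['tcp_rot'],s['ft_force'])
a=snapshot('side');cv2.imwrite('pics/e.png',cv2.resize(a[150:280,180:340],None,fx=4,fy=4,interpolation=3))
E
```

```text
[-237.8, 36.8, 18.3] [-1.79992700e+02 -2.15910277e-03  8.67332006e+01] [-1.31212825  0.05427075  0.71534699]
```

View pics/e.png

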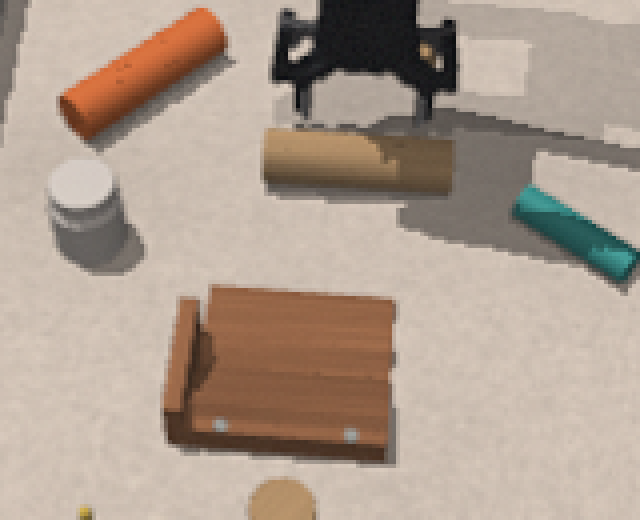

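The fingers stand behind the bar, symmetric about its middle, with tips at (305,115) and (430,115). I'll roll it.

{"op": "step_arm", "data": {
  "rows": [
    [[4, 0, 3], 0],
    [[8, 0, 3], 0],
    [[13, 0, 3], 0],
    [[19, 0, 3], 0],
    [[25, 0, 3], 0],
    [[31, 0, 3], 0],
    [[38, 0, 3], 0],
    [[45, 0, 3], 0],
    [[52, 0, 3], 0],
    [[59, 0, 3], 0],
    [[66, 0, 3], 0],
    [[73, 0, 3], 0]
  ]
}}

```text
time: 3.8
tool_pos: [514.6, 13.0, 15.3]
tcp_rot: [-180.0, -0.0, 86.7]
ft_force: [0.4, 0.3, 0.7]
finger_gap: 85.4
grip_force: 0.0
```

```bash
cat >> h.py <<'E'
def bar(box=(210,160,310,250)):
    im=snapshot('side');c=get_calibration('side');x0,y0,x1,y1=box
    h=cv2.cvtColor(im[y0:y1,x0:x1],cv2.COLOR_BGR2HSV)
    m=((h[...,1]>75)&(h[...,0]>11)&(h[...,0]<25)).astype(np.uint8)
    m=cv2.morphologyEx(m,cv2.MORPH_OPEN,np.ones((3,3)))
    n,l,s,_=cv2.connectedComponentsWithStats(m);i=1+np.argmax(s[1:,4])
    q=cv2.minAreaRect((np.argwhere(l==i)[:,::-1]+[x0,y0]).astype(np.float32))
    bx=cv2.boxPoints(q);e=sorted([(np.linalg.norm(bx[k]-bx[(k+1)%4]),k) for k in range(4)])
    mid=[(bx[k]+bx[(k+1)%4])/2 for _,k in e[:2]]
    print(q);return im,[cr(p) for z in(22,28) for p in onplane(c,mid,z)]
E
python3 - <<'E'
from h import *
s=r.sense();print(cr(s['tool_pos']),s['tcp_rot'],s['ft_force'],bar()[1])
E
```

```text
((267.94415283203125, 203.78173828125), (48.59048843383789, 13.679433822631836), 4.085616588592529)
[-164.9, 37.0, 15.3] [-1.79995657e+02 -1.80512067e-05  8.66582346e+01] [0.43515125 0.3352534  0.66055952] [[-131.6, -40.2, 22.0], [-130.8, 109.7, 22.0], [-127.0, -39.6, 28.0], [-126.2, 109.2, 28.0]]
```

{"op": "step_arm", "data": {
  "rows": [
    [[6, 0, 0], 0],
    [[12, 0, 0], 0],
    [[18, 0, 0], 0],
    [[24, 0, 0], 0],
    [[30, 0, 0], 0],
    [[36, 0, 0], 0],
    [[42, 0, 0], 0],
    [[48, 0, 0], 0],
    [[54, 0, 0], 0],
    [[60, 0, -1], 0],
    [[66, 0, -2], 0],
    [[72, 0, -3], 0]
  ]
}}

```text
time: 5.05
tool_pos: [519.0, 84.6, 18.6]
tcp_rot: [180.0, 0.0, 86.6]
ft_force: [0.2, -1.8, 1.8]
finger_gap: 85.4
grip_force: 1.0
```

```bash
python3 - <<'E'
from h import *
s=r.sense();print(cr(s['tool_pos']),s['tcp_rot'],s['ft_force'],bar()[1])
E
```

```text
((264.55322265625, 222.78173828125), (55.07134246826172, 15.808542251586914), 4.236394882202148)
[-93.2, 36.8, 18.6] [1.79981298e+02 1.39572798e-02 8.66483367e+01] [ 0.24144336 -1.8091292   1.83451413] [[-60.0, -52.5, 22.0], [-59.2, 110.4, 22.0], [-55.9, -51.8, 28.0], [-55.1, 110.0, 28.0]]
```

{"op": "step_arm", "data": {
  "rows": [
    [[4, 0, -1], 0],
    [[8, 0, -2], 0],
    [[12, 0, -3], 0],
    [[16, 0, -4], 0],
    [[20, 0, -5], 0],
    [[24, 0, -6], 0],
    [[28, 0, -7], 0],
    [[32, 0, -7], 0],
    [[36, 0, -8], 0],
    [[40, 0, -8], 0],
    [[44, 0, -8], 0],
    [[47, 0, -8], 0]
  ]
}}

```text
time: 6.3
tool_pos: [521.4, 131.8, 26.2]
tcp_rot: [-180.0, -0.0, 86.7]
ft_force: [-0.7, -0.4, 0.0]
finger_gap: 85.3
grip_force: 0.0
```

```bash
python3 - <<'E'
from h import *
s=r.sense();print(cr(s['tool_pos']),s['tcp_rot'],s['ft_force'])
im,p=bar();print(p)
cv2.imwrite('pics/f.png',cv2.resize(im[150:280,180:340],None,fx=4,fy=4,interpolation=3))
E
```

```text
[-45.9, 37.2, 26.2] [-1.79989891e+02 -1.75957451e-02  8.66614570e+01] [-0.74750736 -0.44527449  0.0241598 ]
((264.92547607421875, 238.78854370117188), (54.20296859741211, 18.31743812561035), 2.38594388961792)
[[-1.7, -43.6, 22.0], [-7.2, 111.3, 22.0], [2.1, -42.9, 28.0], [-3.4, 110.8, 28.0]]
```

View pics/f.png

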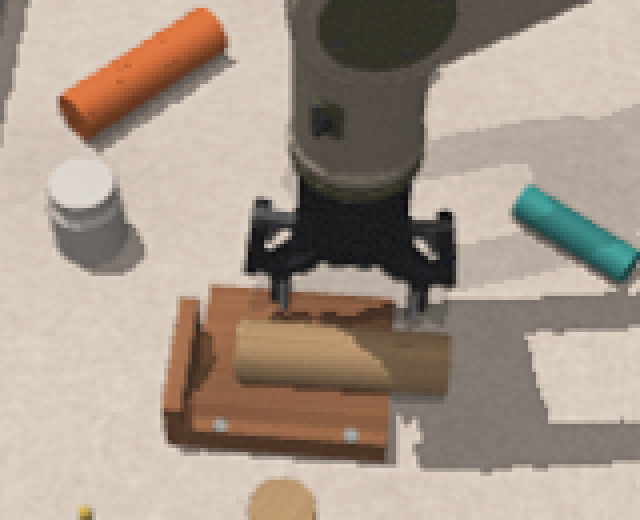

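The bar lies in the V (crop from (235,345) to (450,365)), with its +y end overhanging. I'll retreat, close the fingers and go round to the open end.

{"op": "step_arm", "data": {
  "rows": [
    [[-15, 0, 0], 0],
    [[-25, 0, -10], 0],
    [[-25, 0, -45], 0],
    [[-25, 0, -85], 0],
    [[-15, -20, -110], 0],
    [[5, -55, -110], 0],
    [[25, -90, -110], 0],
    [[46, -118, -110], 0],
    [[46, -118, -110], 0],
    [[46, -118, -80], 0],
    [[46, -118, -50], 0],
    [[46, -118, -40], 0]
  ],
  "fingers": 0,
  "squeeze": 20
}}

```text
time: 7.55
tool_pos: [405.0, 182.5, 64.0]
tcp_rot: [-179.8, 0.1, 86.6]
ft_force: [-0.3, 0.4, -0.1]
finger_gap: 0.1
grip_force: 0.0
```

```bash
python3 - <<'E'
from h import *
s=r.sense();print(cr(s['tool_pos']),s['tcp_rot'],s['ft_force'],s['finger_gap'])
print(bar()[1])
E
```

```text
[-2.2, 156.4, 64.0] [-1.79810925e+02  9.37615521e-02  8.66064758e+01] [-0.27034223  0.39651824 -0.08739444] 0.09670456073714474
((264.4735107421875, 239.3441162109375), (53.917640686035156, 19.020734786987305), 4.39870548248291)
[[-2.9, -44.5, 22.0], [-2.0, 109.5, 22.0], [0.8, -43.8, 28.0], [1.7, 109.1, 28.0]]
```

{"op": "step_arm", "data": {
  "rows": [
    [[2, 0, 15], 0],
    [[2, 0, 30], 0],
    [[2, 0, 38], 0],
    [[2, 8, 38], 0],
    [[2, 16, 38], 0],
    [[2, 22, 38], 0],
    [[2, 27, 38], 0],
    [[2, 32, 38], 0],
    [[2, 36, 38], 0],
    [[2, 40, 38], 0],
    [[2, 44, 38], 0],
    [[2, 48, 38], 0]
  ]
}}

```text
time: 8.8
tool_pos: [454.6, 183.2, 28.2]
tcp_rot: [-180.0, 0.0, 86.7]
ft_force: [-1.5, 0.4, 1.6]
finger_gap: -0.1
grip_force: 0.8
```

```bash
python3 - <<'E'
from h import *
s=r.sense();print(cr(s['tool_pos']),s['ft_force'])
im,p=bar();print(p)
cv2.imwrite('pics/g.png',cv2.resize(im[150:280,180:340],None,fx=4,fy=4,interpolation=3))
E
```

```text
[1.4, 107.0, 28.2] [-1.50122247  0.43813432  1.63315889]
((257.4797058105469, 237.7842559814453), (55.786441802978516, 16.88555145263672), 4.085616588592529)
[[-5.9, -67.8, 22.0], [-6.1, 92.2, 22.0], [-2.2, -67.0, 28.0], [-2.3, 91.9, 28.0]]
```

View pics/g.png

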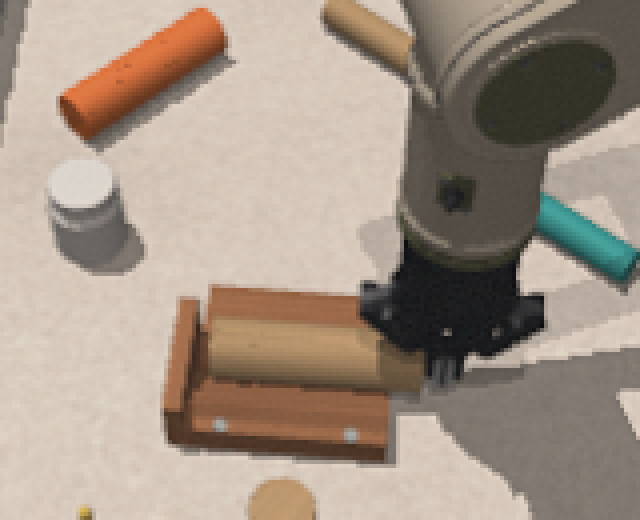

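The bar is sliding along the V, its end at crop (210,345) about 12 mm from the stop. I'll push on slowly.

{"op": "step_arm", "data": {
  "rows": [
    [[0, 2, 0], 0],
    [[0, 4, 0], 0],
    [[0, 5, 0], 0],
    [[0, 6, 0], 0],
    [[0, 7, 0], 0],
    [[0, 8, 0], 0],
    [[0, 9, 0], 0],
    [[0, 10, 0], 0]
  ]
}}

```text
time: 9.65
tool_pos: [464.5, 182.6, 28.3]
tcp_rot: [180.0, 0.0, 86.7]
ft_force: [-0.5, -0.2, -0.9]
finger_gap: 0.0
grip_force: 0.5
```

{"op": "step_arm", "data": {
  "rows": [
    [[0, 1, 0], 0],
    [[0, 1.5, 0], 0],
    [[0, 2, 0], 0]
  ]
}}

```text
time: 9.95
tool_pos: [466.5, 182.5, 28.3]
tcp_rot: [-180.0, 0.0, 86.7]
ft_force: [-1.4, -0.2, 0.1]
finger_gap: 0.2
grip_force: 0.5
```

{"op": "step_arm", "data": {
  "rows": [
    [[0, 0.5, 0], 0],
    [[0, 1, 0], 0]
  ]
}}

```text
time: 10.15
tool_pos: [466.6, 182.4, 28.2]
tcp_rot: [-179.9, 0.0, 86.7]
ft_force: [-7.6, 0.2, 5.2]
finger_gap: -0.1
grip_force: 4.1
```

{"op": "step_arm", "data": {
  "rows": [
    [[0, 0.5, 0], 0],
    [[0, 1, 0], 0]
  ]
}}

```text
time: 10.35
tool_pos: [466.6, 182.4, 27.9]
tcp_rot: [-179.8, 0.0, 86.7]
ft_force: [-12.5, 1.2, 8.5]
finger_gap: 0.3
grip_force: 6.2
```

{"op": "step_arm", "data": {
  "rows": [
    [[0, 0.5, 0], 0],
    [[0, 1, 0], 0]
  ]
}}

```text
time: 10.55
tool_pos: [466.6, 182.4, 27.7]
tcp_rot: [-179.7, 0.0, 86.7]
ft_force: [-17.0, 1.7, 11.6]
finger_gap: -0.0
grip_force: 8.4
```

The force is rising and the TCP is 95 mm from the cradle's middle, as expected with the bar against the stop. I'll back off.

{"op": "step_arm", "data": {
  "rows": [
    [[0, -2, 0], 0],
    [[0, -5, 0], 0],
    [[0, -15, 0], 0],
    [[0, -35, 0], 0],
    [[0, -50, -20], 0],
    [[0, -60, -60], 0],
    [[0, -70, -100], 0],
    [[0, -80, -140], 0],
    [[0, -100, -170], 0],
    [[0, -100, -170], 0]
  ]
}}

```text
time: 11.55
tool_pos: [370.6, 189.3, 203.6]
tcp_rot: [179.5, -0.2, 86.7]
ft_force: [0.5, -0.0, -0.1]
finger_gap: -0.0
grip_force: 0.0
```

```bash
python3 - <<'E'
from h import *
s=r.sense();print(cr(s['tool_pos']),s['ft_force'])
im,p=bar();print(p)
cv2.imwrite('pics/i.png',np.hstack([cv2.resize(im[180:280,210:300],None,fx=4.3,fy=4.3,interpolation=3)[:430],cv2.resize(snapshot('scene')[110:210,240:330],None,fx=4.3,fy=4.3,interpolation=3)[:430]]))
E
```

```text
[2.5, 191.2, 203.6] [ 0.46056745 -0.02279854 -0.08168709]
((254.25247192382812, 237.47525024414062), (53.9310188293457, 17.612157821655273), 5.710593223571777)
[[-8.7, -74.6, 22.0], [-3.8, 80.2, 22.0], [-5.0, -73.8, 28.0], [-0.0, 80.0, 28.0]]
```

View pics/i.png

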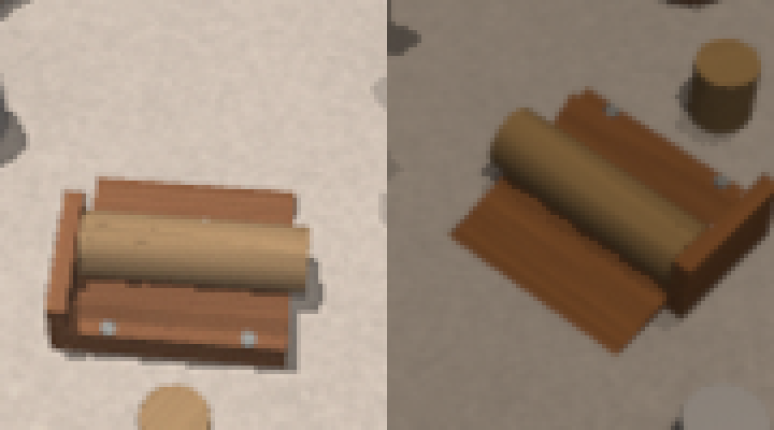

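The bar is seated in the V with its end against the stop: left picture (80,245), free end at y = 80 mm as expected. The arm is clear.

```bash
python3 -c "
from bench import r
print(r.hand_in())"
```

```text
the job is handed in; nothing more can be done
None
```

I rolled the bar up the ramp into the V and pushed it along until its end was against the stop; the last pictures show it seated there with the arm clear, and I handed the job in at about 11.7 s.

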